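# Seat a stand block on the parallels in the vise

### The arm

A 7-joint arm with a two-finger parallel gripper is mounted at the origin on the work surface. World frame = base frame: x ahead of the robot, y to its left, z up, the work surface at z = 0. Lengths are in mm, angles in rad, forces in N, time in s.
With the tool pointing down it reaches from about 425 to 1025 mm from the base axis. Payload 9.4 kg.
Tool frame: the origin (TCP) lies midway between the tips of the shut fingers; the grasp point (between the pads) lies 19 mm behind it; z points along the fingers, y is the line along which they close (so a half turn about z gives the same grasp; the last joint's range is limited). The gripper opens to 93 mm and grips with 3 to 60 N. Pads are 15 mm wide; open, the fingers measure 128 mm over their backs; the gripper's body (75 mm by 188 mm) begins 65 mm behind the grasp point.
Start: joints at [-1.24, 0.599, -0.003, 1.599, 0.002, 0.943, -0.08], TCP at [287.533, 665.544, 218.618] pointing down, gripper open.
Joint ranges: [-2.57, 2.57], [-0.35, 1.97], [-1.29, 1.29], [0.11, 2.56], [-1.05, 4.19], [0.11, 1.86], [-2.63, 2.63]. Speed limits (rad/s): [2.22, 2.22, 3.01, 3.01, 3.14, 3.14, 3.14].

### API

Orientations are given as a unit quaternion [w, x, y, z].
In Python, from cell import telemetry, vision, workorder gives the robot as it stands.
- The arm moves only by the tool play_rows, never from a script. Its argument "deltas" is text: rows parted by semicolons, each of 7 numbers parted by spaces: the turn, a rotation vector about the world's x, y, z in rad, then the shift along the world's x, y, z in m, then the closure in counts, from 0 (fully open) to 255 (shut). A call has 1 to 8 rows; each row is the pose to reach, as a shift and turn from the pose commanded when the call began; what a row does not reach only later rows make up. A row lasts 1/12 s, in which the tool goes at most 41.7 mm and 7.16 degrees, less where a joint would pass 70% of its speed; a pose out of reach is approached as far as the arm can. A call with a gripper value outside its range is refused whole. The fingers move at their own pace and stop on an object; "newtons" is the grip in N (left out, the last holds). Time passes only in rows, so rows that repeat a pose let the fingers close. It gives the time, the measured TCP pose, the force, the opening and the grip force at its end, in the units of the state.
- telemetry.observe(): the state, without advancing time (a new reading comes with each control period).
- vision.snapshot(name): name is "scene" or "top" or "wrist"; returns (picture, depth): 480x640x3 uint8, red, green, blue; 480x640 float32, mm along the optical axis (not along the pixel's ray), 0 where there is no reading.
- vision.get_calibration(name): a dict with "fovy" (degrees; the focal length in pixels is half the picture's height over the tangent of half this angle, whatever the lens; pixels are square), "cx", "cy" (the principal point, pixels), "xyz" and "attitude" of the camera in the world; the wrist camera has in their place "T_tool_cam" (4x4, takes a point from camera to tool coordinates, whose origin is the TCP and whose axes are the flange's). Camera axes: x right, y down, z forward; pixel columns grow to the right and rows downward; lengths in mm; the calibration is good to about 2 mm. A picture is of the moment at which its call begins: read the wrist's pose just before it. get_calibration takes no time and is no camera call.
- workorder.sign_off(): hands the job in; it is judged then, once.
The state is a dict: "clock": time; "qpos": joint angles; "qd": joint speeds; "joint_efforts": joint torques, N m; "tool_pos": TCP position; "ee_rot": TCP orientation; "ft_force": force on the tool from outside, world axes, zero at the start; "moment": the same for the moment, N m; "grip_width": finger opening in mm; "grip_force": force on a finger pad.
Only numpy, scipy, OpenCV 4.12 (cv2) and the standard library are available. Lean on these libraries where they do the work, as an engineer would, in place of code of your own. Each camera call takes 0.05 s, during which the arm holds its last target. There are 200 camera calls.

### The job

The aluminium block clamped in the vise has crept up off the two steel bars beneath it and sits crooked, so the bars slide loosely. With the gripper's fingers, tap or press the block down firmly but without bruising it, until it is level and both bars are trapped tight; take the fingers off the block, then prove it by pushing gently but steadily on a sticking-out end of the bar nearer the robot and then of the farther bar: each must stay put. Leave both bars where they lay, not pushed along, let go of everything, and do not disturb the other things on the bench.

Things in the scene. Friction and masses are not known exactly. Their poses are not given: they have to be found in the camera images.
- vise: grey drill vise fixed to the bench; origin on the bench midway between the jaws; z up, y along the jaws, x across them towards the screw, away from the robot. Sizes in mm: all is 86 long (y); bed top 40 high; jaws 72 high, 46 apart, at x -55 to -23 and 23 to 57; nut block 58 high at x 87 to 109; cross handle 90 long, 46 high, at x 156
- block: aluminium block (0.3 kg) 44 (x) x 80 (y) x 32 mm high between the jaws, above the two bars; origin at the centre of its underside. It can only move up and down and tilt lengthwise (about the vise's x); jaw friction holds it as it is left: some 5 to 8 N moves it down. It starts 4 to 7 mm above the bars, tilted up to 5 degrees, one end higher. Over 50 N bruises it
- block_top (a point): centre of the block's flat top face, 32 mm above its underside; 87 mm above the bench when fully home. Pressing over the ends (28 mm from the middle along y), the high end first, brings it level. It is home when it stops giving; press on to 15 to 20 N there. Then it stays gripping each bar with about 3 N. Once home it is hard: touch slowly
- bar_near: the bar nearer the robot, origin at the centre of its underside; same axes as bar_near_mid
- bar_near_mid (a point): centre of the bar nearer the robot (16 mm from the vise's middle): loose steel bar 8 x 136 (y, its length) x 15 mm high lying along the vise's y on its bed, sticking out about 25 mm at both ends over free air. Loose it slides at under 1 N; trapped it withstands an endwise push of 2 N or more: push with 2 to 3 N for half a second; pushed much harder it slips, and 15 N is too rough
- bar_far: the bar farther from the robot, origin at the centre of its underside; same axes as bar_far_mid
- bar_far_mid (a point): centre of the other, identical bar: the one farther from the robot, 16 mm from the vise's middle away from the robot
- jar: white plastic jar with lid, 84 mm across and 55 mm high, upright on the bench beside the vise; leave it
- tray: open cardboard tray 150 x 150 x 50 mm with four glass baubles reaching about 75 mm high, on the bench beside the vise; leave it

How it is judged (in metres and radians):
On the way, in this order (a step that is already met when the one before it is completed fails the run):
1. the block is down and level on both bars with more than 1.5 N on each, and the fingers are off it (contact force between block and bar_near above 1.5 N and contact force between block and bar_far above 1.5 N and z of block_top in the frame of vise below 0.0885 m and angle between block's own z axis and vertical below 0.025 rad and contact force between the fingers and block below 0.5 N), for 0.2 s.
2. the nearer bar is pushed with more than 1.5 N and stays still, the block still seated (all of step 1 and contact force between the fingers and bar_near above 1.5 N and linear speed of bar_near below 0.01 m/s), for 0.15 s.
3. then the farther bar is pushed with more than 1.5 N and stays still, the block still seated (all of step 1 and contact force between the fingers and bar_far above 1.5 N and linear speed of bar_far below 0.01 m/s), for 0.15 s.
At the end, for the whole second after the job is handed in: the block presses on each bar with more than 1.5 N, its top centre no more than 1.5 mm above its seated height and level within 0.025 rad; both bars are at rest within 4 mm of where they lay at the start (contact force between block and bar_near above 1.5 N and contact force between block and bar_far above 1.5 N and z of block_top in the frame of vise below 0.0885 m and angle between block's own z axis and vertical below 0.025 rad and distance of each of bar_near_mid, bar_far_mid from where it was at the start of the episode below 0.004 m and linear speed of each of bar_near, bar_far below 0.01 m/s); the robot touches nothing.
It fails at once if the block is pressed with more than 50 N (contact force between the fingers and block above 50 N).
It fails at once if a bar is pushed with more than 15 N (contact force between the fingers and bar_near above 15 N or contact force between the fingers and bar_far above 15 N).
It fails at once if the jar or the tray is shifted by more than 20 mm (distance of any of jar, tray from where it was at the start of the episode above 0.02 m).
It fails at once if the vise is struck with more than 40 N (contact force between the arm and vise above 40 N).
It also fails if it takes over 72 s, if anything falls off the work surface, if the arm or the gripper's body presses on something with over 40 N, if the wrist force passes 120 N, or if a joint passes its speed limit or range.

## Working session

There is one attempt and no reset: what is moved stays moved. The work goes in short steps, Python scripts to look and compute and a tool call to move; the robot and the scene stay as the last step left them, time stands still between calls to the robot, and variables do not carry over. Pictures are saved under pics/ and viewed, at most 10 in all, crops included, and the job is handed in when it is done.

Besides the shell and the picture viewer there is one more tool, called after "Call:" by a JSON object that holds its "name" and its "arguments", one argument or row to a line. play_rows: Moves the arm, as the interface text tells. Its arguments: {"type":"object","properties":{"deltas":{"type":"string"},"newtons":{"type":"number"}},"required":["deltas"]}

```bash
mkdir -p pics; ls
python3 - <<'E'
from cell import telemetry, vision
import cv2,numpy as np
s=telemetry.observe(); print({k:np.round(v,3).tolist() for k,v in s.items()})
for n in("scene","top"):
    p,d=vision.snapshot(n); cv2.imwrite(f"pics/{n}0.png",p[:,:,::-1]); np.savez(f"{n}0.npz",p=p,d=d); print(n,vision.get_calibration(n))
print(vision.get_calibration("wrist"))
E
```

```text
pics
{'clock': 0.0, 'qpos': [-1.24, 0.6, -0.003, 1.6, 0.002, 0.943, -0.08], 'qd': [-0.002, 0.0, -0.0, -0.001, 0.002, -0.0, 0.002], 'joint_efforts': [-0.001, -76.51, 1.497, -25.236, -0.053, 0.017, 0.0], 'tool_pos': [287.357, 665.102, 217.782], 'ee_rot': [-0.0, 0.202, 0.979, -0.001], 'ft_force': [0.628, 0.173, -0.251], 'moment': [-0.013, 0.018, -0.005], 'grip_force': 0.0, 'grip_width': 92.865}
scene {'fovy': 52.40376449035513, 'cx': 314.99976716227917, 'cy': 238.78247465629485, 'xyz': array([1153.72232061,  196.92158179,  811.16451168]), 'attitude': array([-0.22078529,  0.55751854,  0.74558671, -0.29073595])}
top {'fovy': 42.83567169636861, 'cx': 327.52293265378046, 'cy': 239.4560628168791, 'xyz': array([ 380.25434559,    5.89297156, 1341.61187816]), 'attitude': array([ 0.03249721, -0.70588512,  0.70627877, -0.04290024])}
{'fovy': 62.72874201874005, 'cx': 318.2340114286489, 'cy': 245.4997850971153, 'T_tool_cam': array([[ 7.29200316e-04, -9.67301954e-01, -2.53626492e-01,
         6.88985233e+01],
       [ 9.99999610e-01,  8.31608871e-04, -2.96565451e-04,
         1.02500268e+00],
       [ 4.97786380e-04, -2.53626177e-01,  9.67302184e-01,
        -1.65126811e+02],
       [ 0.00000000e+00,  0.00000000e+00,  0.00000000e+00,
         1.00000000e+00]])}
```

View pics/top0.png

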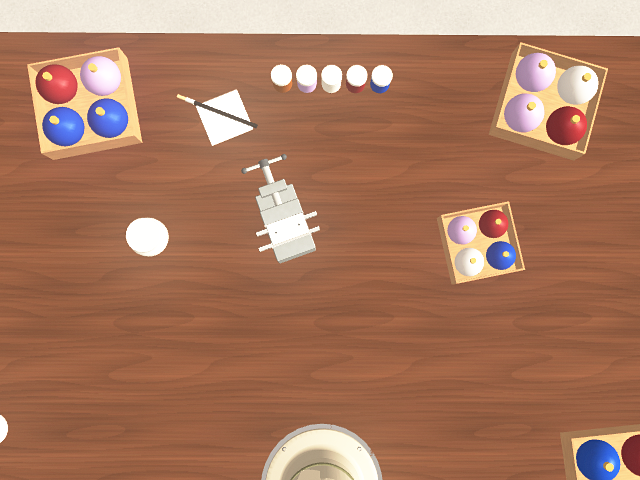

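View pics/scene0.png

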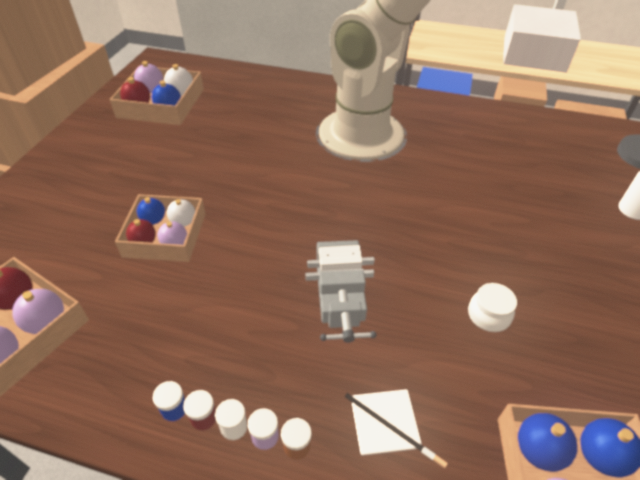

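The top view shows the vise at about px (287,228), with its handle at (264,163), bar ends at (258,233)/(262,247) on the left and (314,214)/(318,229) on the right. The jar is at (147,237) and the tray at (482,243). The scene view agrees.

```bash
cat > h.py <<'E'
import numpy as np
from scipy.spatial.transform import Rotation as R
from cell import telemetry, vision
def q2R(q): return R.from_quat([q[1],q[2],q[3],q[0]]).as_matrix()
def campose(n,s=None):
    c=vision.get_calibration(n); f=240/np.tan(np.radians(c["fovy"]/2))
    if n=="wrist":
        T=np.array(c["T_tool_cam"]); Rt=q2R(s["ee_rot"]); return f,c["cx"],c["cy"],Rt@T[:3,:3],Rt@T[:3,3]+np.array(s["tool_pos"])
    return f,c["cx"],c["cy"],q2R(c["attitude"]),np.array(c["xyz"])
def plane(cp,uv,z):
    f,cx,cy,Rm,t=cp; uv=np.atleast_2d(uv).astype(float)
    r=np.c_[(uv[:,0]-cx)/f,(uv[:,1]-cy)/f,np.ones(len(uv))]@Rm.T
    return t+r*((z-t[2])/r[:,2])[:,None]
def cloud(cp,d):
    f,cx,cy,Rm,t=cp; v,u=np.mgrid[:480,:640]
    P=np.stack([(u-cx)/f*d,(v-cy)/f*d,d],-1)@Rm.T+t
    P[d<=0]=np.nan; return P
E
python3 - <<'E'
from h import *
cp=campose("top"); z=np.load("top0.npz"); P=cloud(cp,z["d"])
print("bars",plane(cp,[(258,233),(262,247),(314,214),(318,229)],55).round(0).tolist())
print("jar,tray",plane(cp,[(147,237),(482,243)],55).round(0).tolist(), "handle",plane(cp,[(264,163)],46).round(0).tolist())
for u,v in[(287,228),(285,240),(295,250),(268,190),(147,237),(200,300)]: print((u,v),P[v,u].round(1))
import cv2
m=((P[...,2]>66)&(abs(np.arange(640)-287)<45)[None]&(abs(np.arange(480)-215)<60)[:,None])
pts=P[m]; print(m.sum(),cv2.minAreaRect(pts[:,:2].astype(np.float32)))
E
```

```text
bars [[532.0, 134.0, 55.0], [502.0, 125.0, 55.0], [572.0, 15.0, 55.0], [540.0, 7.0, 55.0]]
jar,tray [[523.0, 367.0, 55.0], [511.0, -341.0, 55.0]] handle [[685.0, 123.0, 46.0]]
(287, 228) [538.4  71.   87. ]
(285, 240) [513.2  74.8  89.2]
(295, 250) [494.   54.8  73.4]
(268, 190) [623.4 113.3  58.1]
(147, 237) [523.  366.9  56. ]
(200, 300) [391.4 263.5   0.9]
2103 ((538.0872802734375, 71.43309783935547), (112.42456817626953, 85.881591796875), 19.815837860107422)
```

Call:
{"name": "play_rows", "arguments": {
  "deltas": "0 0 0.05 0.0150 -0.0360 0.005 255;0 0 0.10 0.0300 -0.0720 0.010 255;0 0 0.15 0.0450 -0.1080 0.015 255;0 0 0.20 0.0600 -0.1440 0.020 255;0 0 0.25 0.0750 -0.1800 0.025 255;0 0 0.30 0.0900 -0.2160 0.030 255;0 0 0.35 0.1050 -0.2520 0.035 255;0 0 0.40 0.1200 -0.2880 0.040 255",
  "newtons": 20
}}

```text
clock: 0.77
tool_pos: [407.8, 375.6, 258.6]
ee_rot: [-0.0, 0.003, 1.0, -0.0]
ft_force: [1.4, 0.1, 0.6]
grip_width: 43.9
grip_force: 0.0
```

Call:
{"name": "play_rows", "arguments": {
  "deltas": "0 0 0.05 0.0150 -0.0370 0 255;0 0 0.10 0.0300 -0.0740 0 255;0 0 0.15 0.0450 -0.1110 0 255;0 0 0.20 0.0600 -0.1480 0 255;0 0 0.25 0.0750 -0.1850 0 255;0 0 0.30 0.0900 -0.2220 0 255;0 0 0.338 0.1090 -0.2590 0 255;0 0 0.338 0.1295 -0.2950 0 255"
}}

```text
clock: 1.43
tool_pos: [537.0, 80.3, 258.6]
ee_rot: [-0.0, -0.166, 0.986, -0.0]
ft_force: [0.8, 0.0, 0.1]
grip_width: 0.4
grip_force: 0.0
```

Call:
{"name": "play_rows", "arguments": {
  "deltas": "0 0 0 0 -0.0115 0 255;0 0 0 0 -0.0115 0 255;0 0 0 0 -0.0115 0 255"
}}

```text
clock: 1.68
tool_pos: [536.6, 70.8, 258.3]
ee_rot: [-0.0, -0.164, 0.987, 0.0]
ft_force: [-0.6, 0.2, -0.0]
grip_width: 0.7
grip_force: 0.0
```

Run:
```python
from h import *
import cv2,pickle
s=telemetry.observe(); p,d=vision.snapshot("wrist"); pickle.dump((s,p,d),open("w1.pkl","wb")); cv2.imwrite("pics/w1.png",p[:,:,::-1])
print({k:np.round(s[k],3).tolist() for k in("clock","qpos","tool_pos","ee_rot","ft_force","grip_width")})
```

```text
{'clock': 1.683, 'qpos': [-0.161, 0.335, -0.099, 1.971, 0.043, 0.838, 1.616], 'tool_pos': [536.611, 70.846, 258.297], 'ee_rot': [-0.0, -0.164, 0.987, 0.0], 'ft_force': [-0.565, 0.21, -0.018], 'grip_width': 0.75}
```

View pics/w1.png

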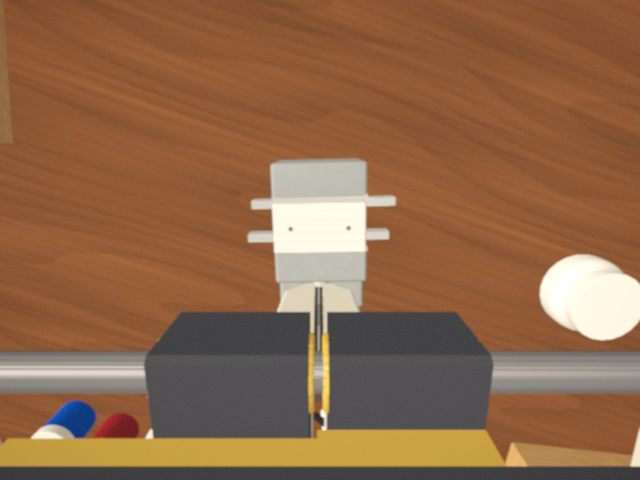

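The wrist view shows near-bar ends at (251,204)/(396,201), far-bar ends at (248,237)/(388,234) and block-top marks at (290,229)/(348,228). Now measuring.

Run:
```python
from h import *
import cv2,pickle
s,p,d=pickle.load(open("w1.pkl","rb")); cp=campose("wrist",s); P=cloud(cp,d)
b=plane(cp,[(251,204),(396,201),(248,237),(388,234)],55); print("bar ends",b.round(1).tolist(),[np.linalg.norm(b[i]-b[i+1]).round(1) for i in(0,2)])
for i in(0,2): 
    v=b[i+1]-b[i]; print(np.degrees(np.arctan2(v[1],v[0])))
sub=np.zeros((480,640),bool); sub[150:310,240:400]=1
blk=sub&(P[...,2]>80)&(np.arange(480)<275)[:,None]
# bars by depth
for nm,(z0,z1) in dict(block=(79,105),jaws=(70,74),bars=(50,58)).items():
    m=(sub&(P[...,2]>z0)&(P[...,2]<z1)); m[275:]=0
    mm=cv2.morphologyEx(m.astype(np.uint8),cv2.MORPH_OPEN,np.ones((3,3)))
    n,l,st,c=cv2.connectedComponentsWithStats(mm)
    for i in range(1,n):
        if st[i,4]>60:
            q=P[l==i]; r=cv2.minAreaRect(q[:,:2].astype(np.float32)); print(nm,st[i],np.round(r[0],1),np.round(r[1],1),round(r[2],1),q[:,2].mean().round(1))
            if nm=="block":
                A=np.c_[q[:,:2]-q[:,:2].mean(0),np.ones(len(q))]; k=np.linalg.lstsq(A,q[:,2],rcond=None)[0]; print("plane",k,q.mean(0))
print("dots",[P[y,x].round(1).tolist() for x,y in((290,229),(348,228))])
```

```text
bar ends [[545.2, 6.9, 55.0], [498.4, 135.0, 55.0], [576.8, 13.2, 55.0], [530.5, 139.5, 55.0]] [np.float64(136.4), np.float64(134.6)]
110.05015420398828
110.11656982229096
block [ 272  200   94   53 4722] [539.   72.4] [44.5 80.1] 20.2 90.4
plane [1.49369009e-02 2.74941703e-02 9.04244625e+01] [537.79928612  72.10214448  90.42446252]
jaws [ 272  163   95   38 2602] [503.4  60. ] [31.9 83.9] 20.2 71.1
jaws [ 276  252   90   23 1572] [574.2  86. ] [22.5 83.9] 18.8 71.1
bars [364 197  31   9 265] [503.8 120.2] [ 7.8 28.7] 18.9 53.9
bars [251 200  23   9 190] [542.1  16.7] [ 7.9 20.9] 19.6 53.8
bars [366 230  23  10 200] [535.1 130.2] [ 8.5 21.4] 19.5 53.8
bars [248 233  26   9 225] [573.3  24.5] [ 8.1 24.5] 18.7 53.7
dots [[548.1, 49.0, 90.3], [530.8, 95.9, 91.7]]
```

Call:
{"name": "play_rows", "arguments": {
  "deltas": "0 0 0.02 -0.0075 0.028 -0.035 255;0 0 0.02 -0.0075 0.028 -0.07 255;0 0 0.02 -0.0075 0.028 -0.105 255;0 0 0.02 -0.0075 0.028 -0.135 255;0 0 0.02 -0.0075 0.028 -0.15 255;0 0 0.02 -0.0075 0.028 -0.157 255;0 0 0.02 -0.0075 0.028 -0.157 255;0 0 0.02 -0.0075 0.028 -0.157 255"
}}

```text
clock: 2.4
tool_pos: [529.5, 100.3, 102.1]
ee_rot: [0.0, -0.175, 0.985, 0.0]
ft_force: [-0.2, -0.9, 0.8]
grip_width: 0.3
grip_force: 0.0
```

Call:
{"name": "play_rows", "arguments": {
  "deltas": "0 0 0 0 0 -0.001 255;0 0 0 0 0 -0.002 255;0 0 0 0 0 -0.003 255;0 0 0 0 0 -0.004 255;0 0 0 0 0 -0.005 255;0 0 0 0 0 -0.006 255;0 0 0 0 0 -0.006 255"
}}

```text
clock: 2.98
tool_pos: [529.5, 99.0, 95.5]
ee_rot: [-0.0, -0.174, 0.985, 0.0]
ft_force: [0.5, 0.6, -0.0]
grip_width: 0.2
grip_force: 0.0
```

Call:
{"name": "play_rows", "arguments": {
  "deltas": "0 0 0 0 0 -0.0005 255;0 0 0 0 0 -0.001 255;0 0 0 0 0 -0.0015 255;0 0 0 0 0 -0.002 255;0 0 0 0 0 -0.0025 255;0 0 0 0 0 -0.003 255;0 0 0 0 0 -0.003 255"
}}

```text
clock: 3.57
tool_pos: [529.5, 99.0, 92.6]
ee_rot: [-0.0, -0.174, 0.985, -0.0]
ft_force: [-0.6, -0.4, 1.3]
grip_width: 0.5
grip_force: 0.5
```

Call:
{"name": "play_rows", "arguments": {
  "deltas": "0 0 0 0 0 -0.0005 255;0 0 0 0 0 -0.001 255;0 0 0 0 0 -0.0015 255;0 0 0 0 0 -0.002 255;0 0 0 0 0 -0.002 255"
}}

```text
clock: 3.98
tool_pos: [529.6, 99.1, 90.8]
ee_rot: [0.0, -0.174, 0.985, 0.0]
ft_force: [-0.6, 0.8, 4.1]
grip_width: 0.4
grip_force: 2.1
```

Call:
{"name": "play_rows", "arguments": {
  "deltas": "0 0 0 0 0 -0.0005 255;0 0 0 0 0 -0.001 255;0 0 0 0 0 -0.0015 255;0 0 0 0 0 -0.002 255;0 0 0 0 0 -0.002 255"
}}

```text
clock: 4.4
tool_pos: [529.5, 99.1, 88.7]
ee_rot: [0.0, -0.174, 0.985, 0.0]
ft_force: [-1.5, -0.1, 5.4]
grip_width: 0.7
grip_force: 2.1
```

Call:
{"name": "play_rows", "arguments": {
  "deltas": "0 0 0 0 0 0.006 255;0 0 0 0 0 0.012 255;0 0 0 0.0095 -0.0265 0.012 255;0 0 0 0.0190 -0.053 0.012 255;0 0 0 0.0190 -0.053 0.006 255;0 0 0 0.0190 -0.053 0.003 255;0 0 0 0.0190 -0.053 0.003 255"
}}

```text
clock: 4.98
tool_pos: [548.1, 46.3, 91.3]
ee_rot: [-0.0, -0.174, 0.985, 0.0]
ft_force: [0.1, 0.8, -0.3]
grip_width: 0.5
grip_force: 0.0
```

Call:
{"name": "play_rows", "arguments": {
  "deltas": "0 0 0 0 0 -0.0005 255;0 0 0 0 0 -0.001 255;0 0 0 0 0 -0.0015 255;0 0 0 0 0 -0.002 255;0 0 0 0 0 -0.002 255"
}}

```text
clock: 5.4
tool_pos: [548.4, 46.5, 89.6]
ee_rot: [-0.0, -0.175, 0.985, 0.0]
ft_force: [-0.1, -0.6, 0.0]
grip_width: 0.7
grip_force: 0.0
```

Call:
{"name": "play_rows", "arguments": {
  "deltas": "0 0 0 0 0 -0.0005 255;0 0 0 0 0 -0.001 255;0 0 0 0 0 -0.0015 255;0 0 0 0 0 -0.0015 255"
}}

```text
clock: 5.73
tool_pos: [548.5, 46.0, 88.0]
ee_rot: [-0.0, -0.174, 0.985, -0.0]
ft_force: [-0.6, -0.6, -0.2]
grip_width: 0.2
grip_force: 0.0
```

Call:
{"name": "play_rows", "arguments": {
  "deltas": "0 0 0 0 0 -0.0005 255;0 0 0 0 0 -0.001 255;0 0 0 0 0 -0.001 255"
}}

```text
clock: 5.98
tool_pos: [548.6, 46.0, 87.5]
ee_rot: [0.0, -0.174, 0.985, -0.0]
ft_force: [-1.6, -0.0, 5.5]
grip_width: 0.6
grip_force: 2.8
```

Call:
{"name": "play_rows", "arguments": {
  "deltas": "0 0 0 0 0 -0.0003 255;0 0 0 0 0 -0.0006 255;0 0 0 0 0 -0.0006 255"
}}

```text
clock: 6.23
tool_pos: [548.6, 46.0, 87.4]
ee_rot: [0.0, -0.174, 0.985, -0.0]
ft_force: [-2.7, 1.0, 12.0]
grip_width: 0.6
grip_force: 6.1
```

Call:
{"name": "play_rows", "arguments": {
  "deltas": "0 0 0 0 0 -0.0003 255;0 0 0 0 0 -0.0006 255;0 0 0 0 0 -0.0006 255"
}}

```text
clock: 6.48
tool_pos: [548.7, 46.0, 87.3]
ee_rot: [0.0, -0.174, 0.985, -0.0]
ft_force: [-4.7, -1.7, 19.1]
grip_width: 0.4
grip_force: 9.5
```

Call:
{"name": "play_rows", "arguments": {
  "deltas": "0 0 0 0 0 0.006 255;0 0 0 0 0 0.012 255;0 0 0 -0.0095 0.0265 0.012 255;0 0 0 -0.0190 0.053 0.012 255;0 0 0 -0.0190 0.053 0.009 255;0 0 0 -0.0190 0.053 0.006 255;0 0 0 -0.0190 0.053 0.0050 255;0 0 0 -0.0190 0.053 0.005 255"
}}

```text
clock: 7.15
tool_pos: [529.7, 98.0, 90.6]
ee_rot: [-0.0, -0.174, 0.985, -0.0]
ft_force: [0.4, -0.2, -0.6]
grip_width: 0.7
grip_force: 0.0
```

Call:
{"name": "play_rows", "arguments": {
  "deltas": "0 0 0 0 0 -0.0005 255;0 0 0 0 0 -0.001 255;0 0 0 0 0 -0.0015 255;0 0 0 0 0 -0.002 255;0 0 0 0 0 -0.002 255"
}}

```text
clock: 7.57
tool_pos: [529.5, 98.8, 88.8]
ee_rot: [-0.0, -0.174, 0.985, -0.0]
ft_force: [-0.2, -0.0, 0.2]
grip_width: 0.4
grip_force: 0.0
```

Call:
{"name": "play_rows", "arguments": {
  "deltas": "0 0 0 0 0 -0.0005 255;0 0 0 0 0 -0.001 255;0 0 0 0 0 -0.0015 255;0 0 0 0 0 -0.0015 255"
}}

```text
clock: 7.9
tool_pos: [529.5, 99.3, 87.6]
ee_rot: [0.0, -0.174, 0.985, 0.0]
ft_force: [-1.1, -0.0, 3.6]
grip_width: 0.3
grip_force: 1.9
```

Call:
{"name": "play_rows", "arguments": {
  "deltas": "0 0 0 0 0 -0.0003 255;0 0 0 0 0 -0.0006 255;0 0 0 0 0 -0.0006 255"
}}

```text
clock: 8.15
tool_pos: [529.5, 99.4, 87.3]
ee_rot: [0.0, -0.174, 0.985, 0.0]
ft_force: [-2.1, 1.0, 9.0]
grip_width: 0.3
grip_force: 4.4
```

Call:
{"name": "play_rows", "arguments": {
  "deltas": "0 0 0 0 0 -0.0003 255;0 0 0 0 0 -0.0006 255;0 0 0 0 0 -0.0006 255"
}}

```text
clock: 8.4
tool_pos: [529.5, 99.4, 87.3]
ee_rot: [0.0, -0.174, 0.985, 0.0]
ft_force: [-4.4, -0.2, 16.6]
grip_width: 0.5
grip_force: 8.2
```

Call:
{"name": "play_rows", "arguments": {
  "deltas": "0 0 0 0 0 -0.0002 255;0 0 0 0 0 -0.0004 255;0 0 0 0 0 -0.0004 255"
}}

```text
clock: 8.65
tool_pos: [529.5, 99.5, 87.2]
ee_rot: [0.0, -0.174, 0.985, 0.0]
ft_force: [-5.3, 0.8, 21.1]
grip_width: 0.3
grip_force: 10.7
```

Call:
{"name": "play_rows", "arguments": {
  "deltas": "0 0 0 0 0 0.006 255;0 0 0 0 0 0.012 255;0 0 0 0.0095 -0.0265 0.012 255;0 0 0 0.0190 -0.053 0.012 255;0 0 0 0.0190 -0.053 0.008 255;0 0 0 0.0190 -0.053 0.005 255;0 0 0 0.0190 -0.053 0.004 255;0 0 0 0.0190 -0.053 0.003 255"
}}

```text
clock: 9.32
tool_pos: [548.1, 47.1, 88.5]
ee_rot: [-0.0, -0.175, 0.985, 0.0]
ft_force: [-0.9, 0.1, -0.4]
grip_width: 0.4
grip_force: 0.0
```

Call:
{"name": "play_rows", "arguments": {
  "deltas": "0 0 0 0 0 -0.0004 255;0 0 0 0 0 -0.0008 255;0 0 0 0 0 -0.0012 255;0 0 0 0 0 -0.0015 255;0 0 0 0 0 -0.0018 255;0 0 0 0 0 -0.0018 255"
}}

```text
clock: 9.82
tool_pos: [548.5, 46.5, 87.4]
ee_rot: [0.0, -0.174, 0.985, 0.0]
ft_force: [-1.3, 0.4, 4.3]
grip_width: 0.6
grip_force: 2.1
```

Call:
{"name": "play_rows", "arguments": {
  "deltas": "0 0 0 0 0 -0.0003 255;0 0 0 0 0 -0.0006 255;0 0 0 0 0 -0.0006 255"
}}

```text
clock: 10.07
tool_pos: [548.5, 46.5, 87.3]
ee_rot: [0.0, -0.174, 0.985, 0.0]
ft_force: [-4.5, 0.8, 11.3]
grip_width: 0.5
grip_force: 5.9
```

Call:
{"name": "play_rows", "arguments": {
  "deltas": "0 0 0 0 0 -0.0003 255;0 0 0 0 0 -0.0006 255;0 0 0 0 0 -0.0006 255"
}}

```text
clock: 10.32
tool_pos: [548.6, 46.5, 87.2]
ee_rot: [0.0, -0.174, 0.985, 0.0]
ft_force: [-4.1, 1.4, 18.7]
grip_width: 0.2
grip_force: 9.5
```

Call:
{"name": "play_rows", "arguments": {
  "deltas": "0 0 0 0 0 0.006 255;0 0 0 -0.0045 0.0125 0.008 255;0 0 0 -0.009 0.0255 0.007 255;0 0 0 -0.009 0.0255 0.005 255;0 0 0 -0.009 0.0255 0.004 255;0 0 0 -0.009 0.0255 0.003 255;0 0 0 -0.009 0.0255 0.0024 255;0 0 0 -0.009 0.0255 0.0018 255"
}}

```text
clock: 10.98
tool_pos: [539.7, 70.7, 87.4]
ee_rot: [-0.0, -0.174, 0.985, -0.0]
ft_force: [-0.1, -1.1, -0.5]
grip_width: 0.4
grip_force: 0.4
```

Call:
{"name": "play_rows", "arguments": {
  "deltas": "0 0 0 0 0 -0.0004 255;0 0 0 0 0 -0.0008 255;0 0 0 0 0 -0.0012 255;0 0 0 0 0 -0.0012 255"
}}

```text
clock: 11.32
tool_pos: [539.7, 70.7, 87.3]
ee_rot: [0.0, -0.174, 0.985, -0.0]
ft_force: [-3.6, -1.0, 13.3]
grip_width: 0.6
grip_force: 6.7
```

Call:
{"name": "play_rows", "arguments": {
  "deltas": "0 0 0 0 0 -0.0003 255;0 0 0 0 0 -0.0006 255;0 0 0 0 0 -0.0006 255"
}}

```text
clock: 11.57
tool_pos: [539.7, 70.8, 87.3]
ee_rot: [0.0, -0.174, 0.985, -0.0]
ft_force: [-5.4, -2.0, 22.2]
grip_width: 0.7
grip_force: 10.4
```

Call:
{"name": "play_rows", "arguments": {
  "deltas": "0 0 0 0 0 0.01 255;0 0 0 0 0 0.02 255;0 0 0 -0.013 0.0236 0.025 255;0 0 0 -0.0257 0.0472 0.025 255;0 0 0 -0.0385 0.0708 0.025 255;0 0 0 -0.0513 0.0944 0.025 255;0 0 0 -0.0513 0.0944 0.025 255"
}}

```text
clock: 12.15
tool_pos: [486.1, 170.7, 111.4]
ee_rot: [-0.0, -0.177, 0.984, 0.001]
ft_force: [-0.2, 0.4, 0.3]
grip_width: 0.5
grip_force: 0.0
```

Run:
```python
from h import *
import cv2,pickle
s=telemetry.observe(); p,d=vision.snapshot("wrist"); pickle.dump((s,p,d),open("w2.pkl","wb")); cv2.imwrite("pics/w2.png",p[:,:,::-1])
print({k:np.round(s[k],3).tolist() for k in("clock","tool_pos","ft_force")})
```

```text
{'clock': 12.15, 'tool_pos': [486.118, 170.728, 111.35], 'ft_force': [-0.197, 0.44, 0.297]}
```

View pics/w2.png

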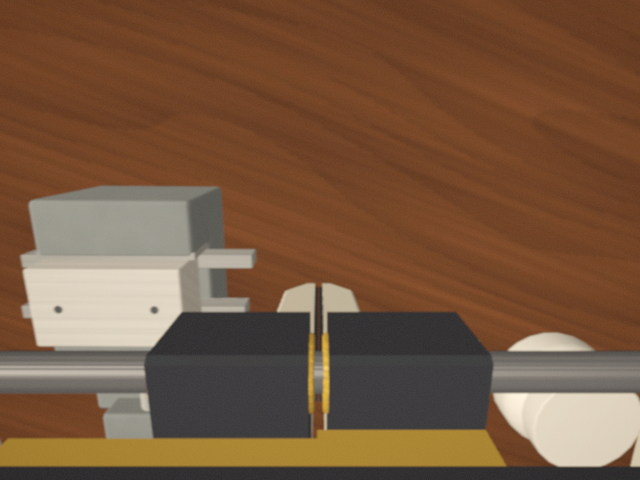

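Near-bar end shows at px (255,258), far-bar end at (248,305), and fingertips at about (318,287) clear to the right of them.

Run:
```python
from h import *
import pickle
s,p,d=pickle.load(open("w2.pkl","rb")); cp=campose("wrist",s); P=cloud(cp,d)
b=plane(cp,[(255.5,252),(255,266),(249,300)],55); c=np.array([539.1,72.7]); E=np.array([[.9397,.342],[-.342,.9397]])
print(((b[:,:2]-c)@E.T).round(1), b.round(1))
for y,x in((255,225),(258,225),(258,245),(305,235),(300,100)): print((x,y),P[y,x].round(1),((P[y,x][:2]-c)@E.T).round(1))
k=P[275:335,60:160].reshape(-1,3); A=np.c_[(k[:,:2]-c)@E.T,np.ones(len(k))]; print("top plane",np.linalg.lstsq(A,k[:,2],rcond=None)[0])
print(((np.array(s["tool_pos"][:2])-c)@E.T).round(1), telemetry.observe()["tool_pos"])
```

```text
[[-22.6  73.6]
 [-14.   73. ]
 [  7.5  68.7]] [[492.7 134.1  55. ]
 [501.  136.5  55. ]
 [522.7 139.8  55. ]]
(225, 255) [501.2 117.8  53.5] [-20.2  55.3]
(225, 258) [502.8 118.4  54. ] [-18.5  55.3]
(245, 258) [498.6 129.4  54.2] [-18.7  67.1]
(235, 305) [530.6 132.6  51.1] [12.5 59.2]
(100, 300) [534.8  68.8  87. ] [-5.3 -2.2]
 ** On entry to DLASCL parameter number  4 had an illegal value
 ** On entry to DLASCL parameter number  4 had an illegal valueTraceback (most recent call last):
  File "<stdin>", line 7, in <module>
    x, resids, rank, s = _umath_linalg.lstsq(a, b, rcond,
                         ~~~~~~~~~~~~~~~~~~~^^^^^^^^^^^^^
                                             signature=signature)
                                             ^^^^^^^^^^^^^^^^^^^^
    raise LinAlgError("SVD did not converge in Linear Least Squares")
numpy.linalg.LinAlgError: SVD did not converge in Linear Least Squares
```

Call:
{"name": "play_rows", "arguments": {
  "deltas": "0 0 0 0 0 -0.03 255;0 0 0 0 0 -0.055 255;0 0 0 0 0 -0.062 255;0 0 0 0 0 -0.0645 255;0 0 0 0 0 -0.0645 255"
}}

```text
clock: 12.62
tool_pos: [488.4, 165.2, 46.3]
ee_rot: [-0.0, -0.174, 0.985, -0.0]
ft_force: [0.3, 0.2, -0.7]
grip_width: 0.2
grip_force: 0.0
```

Call:
{"name": "play_rows", "arguments": {
  "deltas": "0 0 0 0.0007 -0.0019 0 255;0 0 0 0.0014 -0.0038 0 255;0 0 0 0.0020 -0.0056 0 255;0 0 0 0.0027 -0.0075 0 255;0 0 0 0.0027 -0.0075 0 255;0 0 0 0.0027 -0.0075 0 255"
}}

```text
clock: 13.12
tool_pos: [491.1, 158.3, 46.6]
ee_rot: [0.0, -0.174, 0.985, 0.0]
ft_force: [-0.3, -1.8, -0.0]
grip_width: 0.4
grip_force: 0.0
```

Call:
{"name": "play_rows", "arguments": {
  "deltas": "0 0 0 0.0002 -0.0006 0 255;0 0 0 0.0004 -0.0012 0 255;0 0 0 0.0007 -0.0018 0 255;0 0 0 0.0009 -0.0024 0 255;0 0 0 0.0011 -0.003 0 255;0 0 0 0.0013 -0.0036 0 255;0 0 0 0.0013 -0.0036 0 255"
}}

```text
clock: 13.7
tool_pos: [492.3, 154.7, 46.3]
ee_rot: [-0.0, -0.174, 0.985, -0.0]
ft_force: [0.0, -0.1, 0.6]
grip_width: -0.0
grip_force: 0.0
```

Call:
{"name": "play_rows", "arguments": {
  "deltas": "0 0 0 0.0001 -0.0003 0 255;0 0 0 0.0002 -0.0006 0 255;0 0 0 0.0003 -0.0009 0 255;0 0 0 0.0004 -0.0012 0 255;0 0 0 0.0005 -0.0015 0 255;0 0 0 0.0005 -0.0015 0 255"
}}

```text
clock: 14.2
tool_pos: [492.8, 153.3, 46.3]
ee_rot: [0.0, -0.174, 0.985, -0.0]
ft_force: [0.6, -0.3, 0.6]
grip_width: 0.5
grip_force: 0.0
```

Call:
{"name": "play_rows", "arguments": {
  "deltas": "0 0 0 0.0001 -0.0003 0 255;0 0 0 0.0002 -0.0006 0 255;0 0 0 0.0003 -0.0009 0 255;0 0 0 0.0004 -0.0012 0 255;0 0 0 0.0005 -0.0015 0 255;0 0 0 0.0005 -0.0015 0 255"
}}

```text
clock: 14.7
tool_pos: [493.3, 151.8, 46.3]
ee_rot: [0.0, -0.174, 0.985, -0.0]
ft_force: [-0.4, -0.3, 0.3]
grip_width: 0.5
grip_force: 0.0
```

Call:
{"name": "play_rows", "arguments": {
  "deltas": "0 0 0 0.0001 -0.0003 0 255;0 0 0 0.0002 -0.0006 0 255;0 0 0 0.0003 -0.0009 0 255;0 0 0 0.0004 -0.0011 0 255;0 0 0 0.0004 -0.0011 0 255;0 0 0 0.0004 -0.0011 0 255"
}}

```text
clock: 15.2
tool_pos: [493.6, 150.7, 46.3]
ee_rot: [0.0, -0.174, 0.985, 0.0]
ft_force: [0.3, 0.2, 0.2]
grip_width: 0.4
grip_force: 0.0
```

Call:
{"name": "play_rows", "arguments": {
  "deltas": "0 0 0 0.0001 -0.0003 0 255;0 0 0 0.0002 -0.0006 0 255;0 0 0 0.0003 -0.0009 0 255;0 0 0 0.0004 -0.0011 0 255;0 0 0 0.0004 -0.0011 0 255;0 0 0 0.0004 -0.0011 0 255"
}}

```text
clock: 15.7
tool_pos: [494.0, 149.6, 46.3]
ee_rot: [0.0, -0.174, 0.985, 0.0]
ft_force: [-0.1, 0.8, -0.1]
grip_width: 0.4
grip_force: 0.0
```

Call:
{"name": "play_rows", "arguments": {
  "deltas": "0 0 0 0.0001 -0.0003 0 255;0 0 0 0.0002 -0.0005 0 255;0 0 0 0.0003 -0.0008 0 255;0 0 0 0.0003 -0.0008 0 255;0 0 0 0.0003 -0.0008 0 255"
}}

```text
clock: 16.12
tool_pos: [494.3, 148.8, 46.3]
ee_rot: [0.0, -0.174, 0.985, 0.0]
ft_force: [0.6, 0.8, 0.1]
grip_width: 0.5
grip_force: 0.0
```

Run:
```python
from h import *
import cv2
f=[]
for i in range(5):
    s=telemetry.observe(); p,d=vision.snapshot("wrist"); f.append(s["ft_force"])
print(np.round(f,2).tolist(),s["tool_pos"])
cv2.imwrite("pics/w3.png",cv2.resize(p[150:350,130:390,::-1],None,fx=3,fy=3))
```

```text
[[0.61, 0.82, 0.14], [0.18, 0.55, -0.96], [0.51, -0.38, 0.92], [0.01, 0.28, 0.3], [-0.2, 0.21, 1.1]] [494.34068127 148.85627133  46.30306444]
```

View pics/w3.png

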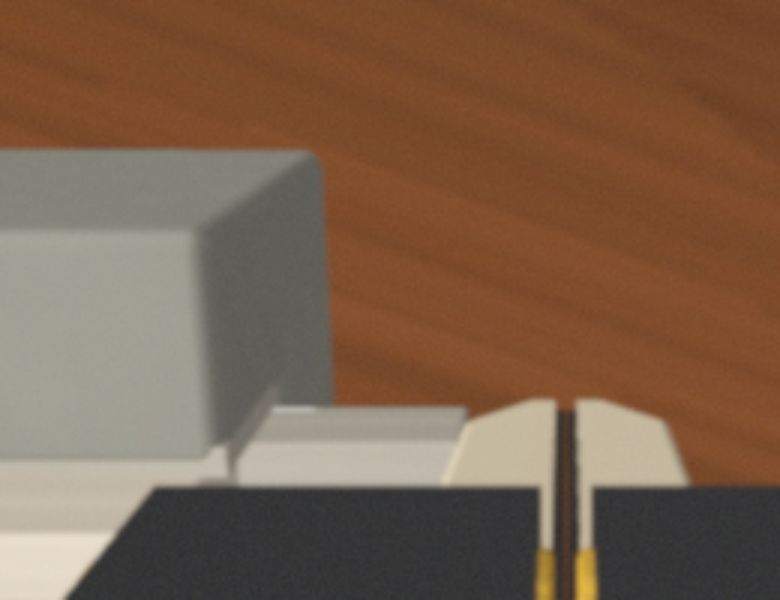

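The fingertips are tapered and the near-bar end (466,445 in the crop) is just about at the taper. I'll back off and go lower, so the flat of the finger meets the bar.

Call:
{"name": "play_rows", "arguments": {
  "deltas": "0 0 0 -0.002 0.0056 0 255;0 0 0 -0.002 0.0056 0 255;0 0 0 -0.002 0.0056 -0.005 255;0 0 0 -0.002 0.0056 -0.012 255;0 0 0 -0.002 0.0056 -0.016 255;0 0 0 -0.002 0.0056 -0.016 255;0 0 0 -0.002 0.0056 -0.016 255"
}}

```text
clock: 16.95
tool_pos: [492.0, 154.3, 29.7]
ee_rot: [-0.001, -0.174, 0.985, -0.0]
ft_force: [0.5, -0.3, -0.0]
grip_width: 0.3
grip_force: 0.0
```

Call:
{"name": "play_rows", "arguments": {
  "deltas": "0 0 0 0.0001 -0.0003 0 255;0 0 0 0.0002 -0.0006 0 255;0 0 0 0.0003 -0.0009 0 255;0 0 0 0.0004 -0.0011 0 255;0 0 0 0.0004 -0.0011 0 255;0 0 0 0.0004 -0.0011 0 255"
}}

```text
clock: 17.45
tool_pos: [492.8, 153.4, 30.4]
ee_rot: [0.0, -0.174, 0.985, 0.0]
ft_force: [-0.3, -1.1, 0.4]
grip_width: 0.5
grip_force: 0.0
```

Call:
{"name": "play_rows", "arguments": {
  "deltas": "0 0 0 0.0001 -0.0002 0 255;0 0 0 0.0002 -0.0005 0 255;0 0 0 0.0003 -0.0008 0 255;0 0 0 0.0004 -0.001 0 255;0 0 0 0.0004 -0.001 0 255"
}}

```text
clock: 17.87
tool_pos: [493.2, 152.3, 30.3]
ee_rot: [0.0, -0.174, 0.985, -0.0]
ft_force: [-0.2, 0.5, -0.4]
grip_width: 0.7
grip_force: 0.0
```

Call:
{"name": "play_rows", "arguments": {
  "deltas": "0 0 0 0.0001 -0.0002 0 255;0 0 0 0.0002 -0.0005 0 255;0 0 0 0.0003 -0.0008 0 255;0 0 0 0.0003 -0.0008 0 255"
}}

```text
clock: 18.2
tool_pos: [493.4, 151.5, 30.3]
ee_rot: [0.0, -0.174, 0.985, -0.0]
ft_force: [-0.8, -0.1, -0.9]
grip_width: -0.0
grip_force: 0.0
```

Call:
{"name": "play_rows", "arguments": {
  "deltas": "0 0 0 0.0001 -0.0002 0 255;0 0 0 0.0002 -0.0005 0 255;0 0 0 0.0003 -0.0008 0 255;0 0 0 0.0003 -0.0008 0 255"
}}

```text
clock: 18.53
tool_pos: [493.8, 150.7, 30.3]
ee_rot: [0.0, -0.174, 0.985, -0.0]
ft_force: [0.4, 0.3, -0.2]
grip_width: 0.4
grip_force: 0.0
```

Call:
{"name": "play_rows", "arguments": {
  "deltas": "0 0 0 0.0001 -0.0002 0 255;0 0 0 0.0002 -0.0005 0 255;0 0 0 0.0003 -0.0008 0 255;0 0 0 0.0003 -0.0008 0 255"
}}

```text
clock: 18.87
tool_pos: [494.1, 149.9, 30.3]
ee_rot: [0.0, -0.174, 0.985, -0.0]
ft_force: [-0.1, 0.5, 1.1]
grip_width: 0.6
grip_force: 0.0
```

Call:
{"name": "play_rows", "arguments": {
  "deltas": "0 0 0 0.0001 -0.0002 0 255;0 0 0 0.0002 -0.0005 0 255;0 0 0 0.0003 -0.0008 0 255;0 0 0 0.0003 -0.0008 0 255"
}}

```text
clock: 19.2
tool_pos: [494.3, 149.3, 30.3]
ee_rot: [0.0, -0.174, 0.985, 0.0]
ft_force: [-0.3, 1.6, -0.7]
grip_width: 0.7
grip_force: 0.3
```

Call:
{"name": "play_rows", "arguments": {
  "deltas": "0 0 0 0.00005 -0.0001 0 255;0 0 0 0.0001 -0.0002 0 255;0 0 0 0.0001 -0.0002 0 255"
}}

```text
clock: 19.45
tool_pos: [494.3, 149.2, 30.3]
ee_rot: [-0.0, -0.174, 0.985, 0.0]
ft_force: [0.1, 2.2, -0.3]
grip_width: 0.7
grip_force: 1.0
```

```bash
cat > ft.py <<'E'
from h import *
import sys
f=[];t=[]
for i in range(int(sys.argv[1])):
    vision.snapshot("wrist"); s=telemetry.observe(); f.append(s["ft_force"]); t.append(s["tool_pos"])
e=np.array([-.342,.9397,0]); f=np.array(f); print("along bar",(f@e).round(2),"mean",f.mean(0).round(2),(f@e).mean().round(2),np.mean(t,0).round(2),s["clock"])
E
python3 ft.py 6
```

```text
along bar [3.77 1.47 2.79 1.34 1.8  2.04] mean [-0.64  2.11  0.27] 2.2 [494.39 149.17  30.32] 19.75
```

Call:
{"name": "play_rows", "arguments": {
  "deltas": "0 0 0 0.00002 -0.00006 0 255;0 0 0 0.00002 -0.00006 0 255"
}}

```text
clock: 19.92
tool_pos: [494.5, 148.9, 30.3]
ee_rot: [0.0, -0.174, 0.985, 0.0]
ft_force: [-0.9, 1.6, 0.1]
grip_width: 0.4
grip_force: 1.2
```

```bash
python3 ft.py 12
```

```text
along bar [3.08 1.66 3.59 1.91 1.96 2.06 2.31 2.15 2.65 2.62 2.65 2.62] mean [-0.86  2.28  0.07] 2.44 [494.47 148.9   30.32] 20.5167
```

Call:
{"name": "play_rows", "arguments": {
  "deltas": "0 0 0 -0.0014 0.0038 0 255;0 0 0 -0.0027 0.0075 0 255;0 0 0 0.0073 0.0111 0 255;0 0 0 0.0173 0.0148 0 255;0 0 0 0.0274 0.0184 0 255;0 0 0 0.0274 0.0184 0 255;0 0 0 0.0281 0.0166 0 255;0 0 0 0.0287 0.0149 0 255"
}}

```text
clock: 21.18
tool_pos: [523.0, 163.4, 30.1]
ee_rot: [-0.0, -0.174, 0.985, -0.0]
ft_force: [-0.4, -0.4, -0.1]
grip_width: 0.1
grip_force: 0.0
```

Call:
{"name": "play_rows", "arguments": {
  "deltas": "0 0 0 0.0007 -0.0018 0 255;0 0 0 0.0014 -0.0037 0 255;0 0 0 0.002 -0.0055 0 255;0 0 0 0.0023 -0.0063 0 255;0 0 0 0.0023 -0.0063 0 255;0 0 0 0.0023 -0.0063 0 255"
}}

```text
clock: 21.68
tool_pos: [525.5, 157.5, 30.4]
ee_rot: [0.0, -0.174, 0.985, 0.0]
ft_force: [-0.0, 0.3, 1.3]
grip_width: 0.7
grip_force: 0.0
```

```bash
python3 ft.py 3
```

```text
along bar [0.36 0.1  0.16] mean [-0.37  0.08 -0.27] 0.21 [525.43 157.57  30.34] 21.8333
```

Call:
{"name": "play_rows", "arguments": {
  "deltas": "0 0 0 0.0001 -0.0004 0 255;0 0 0 0.0003 -0.0008 0 255;0 0 0 0.0004 -0.0012 0 255;0 0 0 0.0005 -0.0015 0 255;0 0 0 0.0005 -0.0015 0 255"
}}

```text
clock: 22.25
tool_pos: [526.0, 155.9, 30.3]
ee_rot: [-0.0, -0.174, 0.985, -0.0]
ft_force: [-0.1, 0.2, 0.6]
grip_width: 0.6
grip_force: 0.0
```

Call:
{"name": "play_rows", "arguments": {
  "deltas": "0 0 0 0.0001 -0.0002 0 255;0 0 0 0.0002 -0.0005 0 255;0 0 0 0.0003 -0.0008 0 255;0 0 0 0.0003 -0.0008 0 255"
}}

```text
clock: 22.58
tool_pos: [526.3, 155.2, 30.3]
ee_rot: [0.0, -0.174, 0.985, 0.0]
ft_force: [-0.6, -0.1, 0.5]
grip_width: 0.2
grip_force: 0.1
```

Call:
{"name": "play_rows", "arguments": {
  "deltas": "0 0 0 0.0001 -0.0002 0 255;0 0 0 0.0001 -0.0004 0 255;0 0 0 0.0001 -0.0004 0 255"
}}

```text
clock: 22.83
tool_pos: [526.3, 155.1, 30.3]
ee_rot: [0.0, -0.174, 0.985, 0.0]
ft_force: [-0.8, 1.8, -0.5]
grip_width: 0.5
grip_force: 0.9
```

```bash
python3 ft.py 6
```

```text
along bar [1.89 2.6  2.22 3.09 3.76 1.42] mean [-1.09  2.26  0.5 ] 2.49 [526.29 155.08  30.32] 23.1333
```

Call:
{"name": "play_rows", "arguments": {
  "deltas": "0 0 0 0 -0.00003 0 255;0 0 0 0 -0.00003 0 255;0 0 0 0 -0.00003 0 255"
}}

```text
clock: 23.38
tool_pos: [526.3, 154.8, 30.3]
ee_rot: [0.0, -0.174, 0.985, 0.0]
ft_force: [-0.6, 2.6, 0.0]
grip_width: 0.3
grip_force: 1.2
```

```bash
python3 ft.py 8
```

```text
along bar [2.13 2.64 2.28 2.15 1.76 2.45 1.85 3.34] mean [-0.63  2.25 -0.16] 2.33 [526.36 154.75  30.32] 23.7833
```

Call:
{"name": "play_rows", "arguments": {
  "deltas": "0 0 0 -0.002 0.0056 0 255;0 0 0 -0.004 0.0112 0 255;0 0 0 -0.006 0.0168 0 255;0 0 0 -0.006 0.0168 0.03 255;0 0 0 -0.006 0.0168 0.07 255;0 0 0 -0.006 0.0168 0.11 255;0 0 0 -0.006 0.0168 0.15 255;0 0 0 -0.006 0.0168 0.19 255"
}}

```text
clock: 24.45
tool_pos: [519.6, 171.9, 222.3]
ee_rot: [-0.0, -0.174, 0.985, 0.0]
ft_force: [1.8, 0.8, -0.6]
grip_width: 0.1
grip_force: 0.0
```

Call:
{"name": "play_rows", "arguments": {
  "deltas": "0 0 0 0.005 -0.034 0.02 255;0 0 0 0.011 -0.068 0.038 255;0 0 0 0.0167 -0.1005 0.038 255;0 0 0 0.0167 -0.1005 0.038 255;0 0 0 0.0167 -0.1005 0.038 255;0 0 0 0.0167 -0.1005 0.038 255"
}}

```text
clock: 24.95
tool_pos: [536.6, 71.8, 258.1]
ee_rot: [-0.0, -0.174, 0.985, 0.0]
ft_force: [0.1, 1.2, -0.0]
grip_width: 0.2
grip_force: 0.0
```

Run:
```python
from h import *
import cv2,pickle
s=telemetry.observe(); p,d=vision.snapshot("wrist"); cv2.imwrite("pics/w4.png",p[:,:,::-1])
print(s["clock"],s["tool_pos"],s["ft_force"]); c=np.array([539.1,72.7]); E=np.array([[.9397,.342],[-.342,.9397]])
for s,p,d in (pickle.load(open("w1.pkl","rb")),(s,p,d)):
    P=cloud(campose("wrist",s),d); sub=np.zeros((480,640),bool); sub[150:275,230:410]=1
    for nm,(z0,z1) in dict(block=(79,105),bars=(50,58)).items():
        mm=cv2.morphologyEx((sub&(P[...,2]>z0)&(P[...,2]<z1)).astype(np.uint8),cv2.MORPH_OPEN,np.ones((3,3)))
        n,l,st,_=cv2.connectedComponentsWithStats(mm)
        for i in range(1,n):
            if st[i,4]<60: continue
            q=P[l==i]; v=(q[:,:2]-c)@E.T; print(nm,v.mean(0).round(1),"y",np.percentile(v[:,1],[1,99]).round(1),"z",q[:,2].mean().round(1), np.linalg.lstsq(np.c_[v,np.ones(len(v))],q[:,2],rcond=None)[0].round(4) if nm=="block" else "")
```

```text
24.95 [536.64565365  71.82976136 258.10898856] [ 0.11580073  1.22641417 -0.01813517]
block [-1.4 -0.1] y [-39.4  38.7] z 90.4 [2.34000e-02 2.07000e-02 9.04614e+01]
bars [-17.   57.3] y [43.1 70.9] z 53.9 
bars [-16.5 -54. ] y [-63.9 -43.3] z 53.8 
bars [15.5 55.2] y [44.7 66. ] z 53.8 
bars [ 15.6 -57.1] y [-69.1 -44.8] z 53.7 
block [-0.9  0.4] y [-38.6  39.3] z 85.9 [4.70000e-03 1.00000e-03 8.59199e+01]
bars [-16.7 -53.6] y [-64.3 -42.5] z 53.8 
bars [-17.   57.3] y [43.6 71. ] z 54.0 
bars [ 15.7 -56.5] y [-69.6 -43.5] z 53.9 
bars [15.4 54.7] y [44.1 65.4] z 53.9
```

View pics/w4.png

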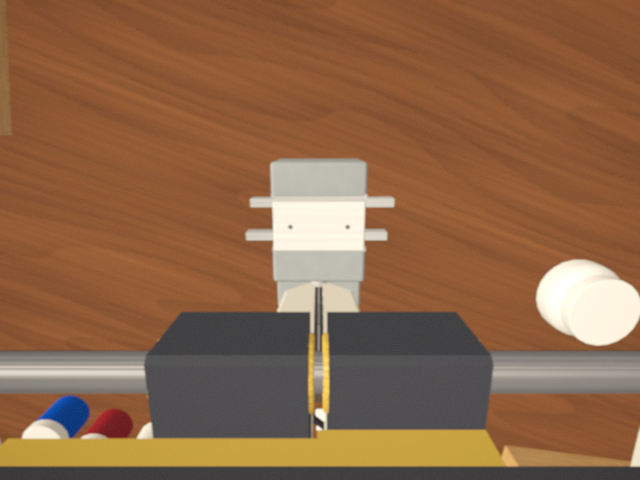

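The final view shows the block level at its seated height: its depth reads 85.9 mm with the same -1 mm bias as the jaws and bars, and a slope of 0.001. The bar ends at (250,202)/(394,201) and (246,235)/(387,235) are within 0.6 mm of where they started, and nothing is being touched. I'm handing it in.

```bash
python3 -c "
from cell import workorder
print(workorder.sign_off())"
```

```text
the job is handed in; nothing more can be done
None
```

The job is handed in, with no verdict returned: the block is seated and level, both bars held still under a push of about 2.4 N each and lie within about 0.6 mm of where they started, and the arm is clear of everything.

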